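# Set the blank load selector by clicks and switch the load box on

### The job

Set the test load to its fourth step: the black selector knob on the load box is blank, so turn it gently anticlockwise (seen from above) all the way back to its end stop without straining it, then clockwise exactly three clicks, and let go so that it rests in that click. Then throw the toggle switch beside it fully over to the far side of the box, away from the robot, and leave the other things on the bench alone.

Things in the scene. Friction and masses are not known exactly. Their poses are not given: they have to be found in the camera images.
- loadbox: White bench instrument 200 x 300 x 85 mm (its x, y, z), fixed. Origin: centre of its underside, at bench height. +x points away from the robot (yaw up to 0.35 either way), +y left, z up. On its flat grey top panel (z 85): knob at (-30, -80), toggle at (-30, 75), flat dark blank display at (55, 0), two black binding posts 16 mm thick, about 20 mm high, at (60, +-115).
- knob_axis (a point): Point on the selector knob's vertical axis, 20 mm above the panel; fixed to the box, axes as the box: it does not turn. Round fluted black knob, no pointer, 36 mm in diameter, 3 to 33 mm above the panel; with the tool pointing down and the TCP 24 mm above the panel it can be gripped at any yaw. Clockwise from above is forward; anticlockwise leads back to the end stop.
- knob_top (a point): Centre of the knob's top, 33 mm above the panel (fixed to the box). Selector: 7 positions on uneven detents 20 to 40 degrees apart, a stop just beyond the first and the last; it starts anywhere beyond the first. Turned, its resistance climbs to 0.13-0.23 N m while the spindle hardly moves, then drops below zero as it snaps on (a click); at a stop it climbs on. Let go, it stays in that click.
- knob (a joint): Twist of the knob on its springy spindle, rad, positive when the knob is pushed clockwise; 0 when let go; torque = 1.5 N m per rad. Beyond 0.36 rad either way (0.54 N m, as from leaning on an end stop) the selector is damaged.
- wiper_tip (a point): Top of a small contact slide hidden inside the box, driven by the selector along the box's y: at y = -80 mm in the box's frame in the first position, moving to +y by a few hundredths of a mm a click: far too little to see or to measure, so the clicks must be felt.
- toggle_pivot (a point): Pivot of the toggle, on the box, 6 mm above the panel; axes as the box. The toggle is a steel bat handle, 9 mm thick with a 14 mm ball whose centre is 42 mm from the pivot; it swings about the box's y axis through a dark steel collar 28 mm in diameter and 8 mm high.
- toggle (a joint): Toggle angle, rad: 0 = off, leaning 0.4 rad from upright to the box's -x (towards the robot), at the start; 0.8 = on, leaning 0.4 rad to +x. It stays where it is left; about 2 N at the ball moves it, more than 25 N on it damages it.
- magnifier: Bystander: hand magnifier with a dark blue handle, 160 x 66 x 14 mm, lying loose to the right of the box; origin under the lens, handle to its -x.
- meter: Bystander: small black pocket meter with a grey screen, 42 x 80 x 14 mm, lying loose to the left of the box; origin under its centre.
- terminal: Bystander: white terminal block with black levers, 36 x 90 x 31 mm, lying loose beyond the box; origin under its centre.

How it is judged:
By the outcome, as a careful person would: the job done as asked, in the order asked, and still so for the second after the job is handed in, with the robot touching nothing.
It also fails if it takes over 72 s, if anything falls off the work surface, if the arm or the gripper's body presses on something with over 40 N, if the wrist force passes 120 N, or if a joint passes its speed limit or range.

### The arm

A 6-joint arm with a two-finger parallel gripper is mounted at the origin on the work surface. World frame = base frame: x ahead of the robot, y to its left, z up, the work surface at z = 0. Lengths are in m, angles in rad, forces in N, time in s.
With the tool pointing down it reaches from about 0.3 to 0.875 m from the base axis. Payload 6.4 kg.
Tool frame: the origin (TCP) lies between the finger pads, 19 mm behind the fingertips; this is the grasp point; z points along the fingers, y is the line along which they close (so a half turn about z gives the same grasp; the last joint's range is limited). The gripper opens to 85 mm and grips with 20 to 120 N. Pads are 22 mm wide; open, the fingers measure 114 mm over their backs; the gripper's body (76 mm by 85 mm) begins 54 mm behind the grasp point. The pads swing forward as they close: fully open they stand 13 mm farther back than shut.
Start: joints at [-1.38, 0.181, 1.607, -0, 1.354, -0.206], TCP at [0.222, -0.53, 0.25] pointing down, gripper open.
Joint ranges: [-2.99, 2.99], [-0.89, 2.07], [0.3, 2.58], [-1.14, 4.28], [0, 2.63], [-3.12, 3.12]. Speed limits (rad/s): [2.57, 2.57, 3.01, 3.14, 3.14, 3.14].

### API

Orientations are given as a unit quaternion [w, x, y, z].
In Python, from bench import ctrl gives the robot as it stands.
- The arm moves only by the shell command python3 -m pendant 'ROWS'. ROWS is JSON, a list that holds one entry, the list of rows, each a list of 7 numbers: the opening, from 0 (shut) to 1 (fully open), then the shift along the tool's x, y, z in mm, then the turn, a rotation vector about the tool's x, y, z in rad. A call has 1 to 5 rows; each row is the pose to reach, as a shift and turn from the pose commanded when the call began, along the tool's axes at that moment; what a row does not reach only later rows make up. A row lasts 1/12 s, in which the tool goes at most 41.7 mm and 7.16 degrees, less where a joint would pass 70% of its speed; a pose out of reach is approached as far as the arm can. A call with a gripper value outside its range is refused whole. The fingers move at their own pace and stop on an object; the grip force is fixed at half the most. Time passes only in rows, so rows that repeat a pose let the fingers close. It gives the time, the measured TCP pose, the force, the opening and the grip force at its end, in the units of the state.
- ctrl.get_obs(): the state, without advancing time (a new reading comes with each control period).
- ctrl.camera(name): name is "scene" or "side" or "wrist"; returns the picture (400x640x3 uint8, red, green, blue); there is no depth.
- ctrl.camera_params(name): a dict with "mtx" (3x3 intrinsics, pixels), "world_from_camera" (4x4, takes a point from camera to world coordinates); the wrist camera has in their place "tool_from_camera" (4x4, takes a point from camera to tool coordinates, whose origin is the TCP and whose axes are the flange's). Camera axes: x right, y down, z forward; pixel columns grow to the right and rows downward; lengths in m; the calibration is good to about 2 mm. A picture is of the moment at which its call begins: read the wrist's pose just before it. camera_params takes no time and is no camera call.
- ctrl.hand_in(): hands the job in; it is judged then, once.
Trained networks look in the newest picture that a camera, given by its name, has taken for a name from the list of things; names that differ only in an ending like _2 or _b are one class to them, and where a whole thing is asked for, a point or a joint stands for the part that bears it (a point fixed in the world has none). Each returns a list of dicts, best first, with "confidence" (0 to 1); they miss things now and then, are a little off and sometimes report something else, mostly with a low value. They report only what shows in the picture. A call takes as long as a camera call.
- ctrl.boxes_of(camera, name): "point" ([column, row] as shares, 0 to 1, of the picture: columns of its width, rows of its height, amid what is visible of it).
The state is a dict: "time_s": time; "q": joint angles; "dq": joint speeds; "joint_efforts": joint torques, N m; "eef_pos": TCP position; "eef_rot": TCP orientation; "wrist_force": force on the tool from outside, world axes, zero at the start; "torque": the same for the moment, N m; "opening": opening from 0.0 (shut) to 1.0 (fully open); "grasp_force": force on a finger pad.
Only numpy, scipy, OpenCV 4.12 (cv2) and the standard library are available. Lean on these libraries where they do the work, as an engineer would, in place of code of your own. Each camera call takes 0.05 s, during which the arm holds its last target. There are 200 camera calls.

## Working session

There is one attempt and no reset: what is moved stays moved. The work goes in short steps, Python scripts to look and compute and a shell command to move; the robot and the scene stay as the last step left them, time stands still between calls to the robot, and variables do not carry over. Pictures are saved under pics/ and viewed, at most 10 in all, crops included, and the job is handed in when it is done.

```bash
mkdir -p pics; ls; cat > h.py <<'E'
import numpy as np, cv2
from bench import ctrl
from scipy.spatial.transform import Rotation as R
def ray(cam,pt,obs=None):
    p=ctrl.camera_params(cam); u=np.array([pt[0]*640,pt[1]*400,1.])
    if 'world_from_camera' in p: T=np.array(p['world_from_camera'])
    else:
        o=obs; q=o['eef_rot']; W=np.eye(4); W[:3,:3]=R.from_quat([q[1],q[2],q[3],q[0]]).as_matrix(); W[:3,3]=o['eef_pos']
        T=W@np.array(p['tool_from_camera'])
    d=T[:3,:3]@np.linalg.inv(np.array(p['mtx']))@u
    return T[:3,3],d
def atz(cam,pt,z,obs=None):
    o,d=ray(cam,pt,obs); return o+d*(z-o[2])/d[2]
E
python3 - <<'E'
from h import *
o=ctrl.get_obs(); print(o)
ims=[]
for c in ['scene','side']:
    im=ctrl.camera(c); cv2.imwrite(f'pics/{c}0.png',im[:,:,::-1])
    for n,z in [('knob_top',.118),('knob_axis',.105),('toggle_pivot',.11),('loadbox',.085),('terminal',.02),('magnifier',.01),('meter',.01)]:
        for b in ctrl.boxes_of(c,n)[:2]:
            print(c,n,round(b['confidence'],2),np.round([b['point'][0]*640,b['point'][1]*400]),atz(c,b['point'],z).round(3))
E
```

```text
pics
{'time_s': 0.0, 'q': array([-1.38024954e+00,  1.81546407e-01,  1.60803034e+00, -1.35088540e-05,
        1.35382377e+00, -2.06285359e-01]), 'dq': array([-0.00109963, -0.0003414 ,  0.00071908, -0.00107966,  0.00017092,
       -0.00044967]), 'joint_efforts': array([-9.54225980e-04, -4.44869828e+01, -3.51337659e+01, -3.75676436e-04,
        9.17819096e-03, -2.19775507e-05]), 'eef_pos': array([ 0.2221525 , -0.52976717,  0.24907033]), 'eef_rot': array([-9.03958120e-04,  9.80379338e-01,  1.97118078e-01,  5.18705166e-07]), 'wrist_force': array([0.4131402 , 0.24083999, 1.39391607]), 'torque': array([-0.03216384, -0.04611513, -0.02635742]), 'grasp_force': 0.0, 'opening': 0.9999462313117856}
scene knob_top 0.58 [268. 205.] [ 0.697 -0.101  0.118]
scene knob_axis 0.89 [270. 207.] [ 0.689 -0.096  0.105]
scene toggle_pivot 0.66 [267. 205.] [ 0.686 -0.104  0.11 ]
scene loadbox 0.62 [273. 206.] [ 0.661 -0.086  0.085]
scene terminal 0.65 [225. 256.] [ 0.754 -0.219  0.02 ]
scene magnifier 0.86 [183. 209.] [ 0.533 -0.33   0.01 ]
scene meter 0.62 [358. 230.] [0.712 0.127 0.01 ]
side knob_top 0.89 [344. 183.] [ 0.558 -0.018  0.118]
side knob_axis 0.57 [339. 184.] [ 0.575 -0.018  0.105]
side toggle_pivot 0.78 [344. 183.] [ 0.563 -0.024  0.11 ]
side loadbox 0.71 [346. 184.] [ 0.572 -0.047  0.085]
side terminal 0.6 [408. 163.] [ 0.507 -0.308  0.02 ]
side terminal 0.44 [335. 148.] [ 0.74  -0.228  0.02 ]
side magnifier 0.63 [409. 162.] [ 0.51  -0.324  0.01 ]
side meter 0.86 [266. 214.] [0.725 0.127 0.01 ]
```

View pics/scene0.png

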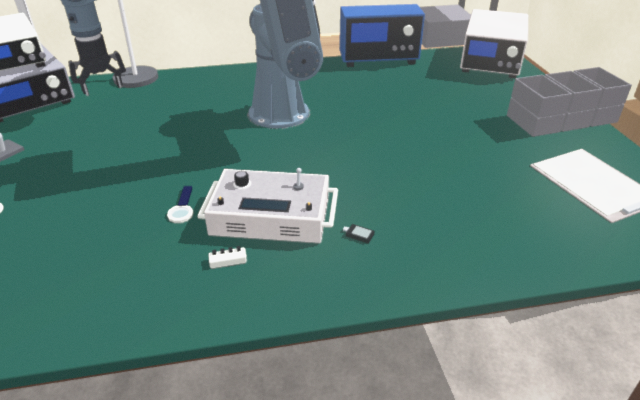

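View pics/side0.png

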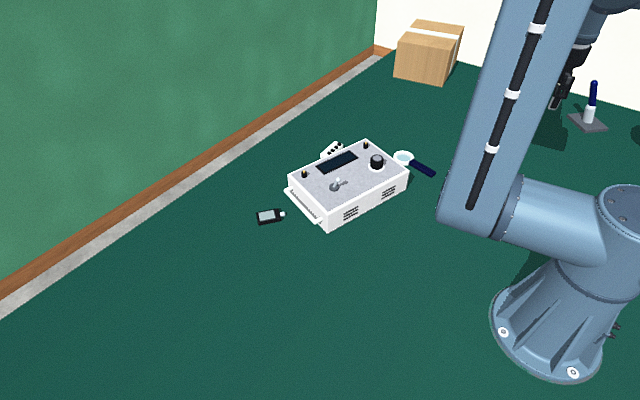

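```bash
python3 - <<'E'
from h import *
from scipy.optimize import least_squares
L={'k':(-30,-80,118),'pl':(60,115,105),'pr':(60,-115,105),'d':(55,0,85),'t':(-30,75,93)}
O=[('scene','k',241,174.5),('scene','pr',220,199),('scene','pl',309,205),('scene','d',265,205),('scene','t',298,186),
('side','k',377,156),('side','pl',304,172),('side','pr',366,143),('side','d',337,162),('side','t',335,185)]
def res(x):
    r=[]
    c,s=np.cos(x[2]),np.sin(x[2])
    for cam,n,u,v in O:
        l=np.array(L[n])/1000; w=np.array([x[0]+c*l[0]-s*l[1],x[1]+s*l[0]+c*l[1],l[2]])
        p=ctrl.camera_params(cam);T=np.linalg.inv(np.array(p['world_from_camera']));q=np.array(p['mtx'])@(T[:3,:3]@w+T[:3,3])
        r+=[q[0]/q[2]-u,q[1]/q[2]-v]
    return np.array(r)
f=least_squares(res,[.6,-.1,0],loss='soft_l1');x=f.x;print(x,res(x).round(1))
c,s=np.cos(x[2]),np.sin(x[2])
for n,l in L.items(): print(n,x[0]+(c*l[0]-s*l[1])/1000,x[1]+(s*l[0]+c*l[1])/1000)
print(ctrl.camera_params('wrist'))
E
```

```text
[ 0.5976154  -0.09273462 -0.27879398] [-1.  -0.9 -0.5 -2.  -0.5 -3.2 -0.4 -0.7 -0.4 -2.  -0.8  1.4 -0.9 -0.7
 -1.4 -1.3 -0.9 -0.1 -1.4  0.9]
k 0.5467580454532434 -0.16138976585635612
pl 0.6869462648716722 0.001313224700948773
pr 0.6236510944352425 -0.21980602231166047
d 0.6504917395010094 -0.1078704168393465
t 0.589413486399533 -0.012374621130467264
{'mtx': array([[326.16946827,   0.        , 321.38825648],
       [  0.        , 326.16946827, 207.41935652],
       [  0.        ,   0.        ,   1.        ]]), 'tool_from_camera': array([[-5.67067745e-04, -9.63245331e-01, -2.68622618e-01,
         6.87576255e-02],
       [ 9.99999800e-01, -6.21390753e-04,  1.17205725e-04,
         5.85724913e-04],
       [-2.79817479e-04, -2.68622498e-01,  9.63245491e-01,
        -1.23059786e-01],
       [ 0.00000000e+00,  0.00000000e+00,  0.00000000e+00,
         1.00000000e+00]])}
```

```bash
python3 -m pendant '[[[1,34,-16.5,0,0,0,0],[1,68,-33,0,0,0,0],[1,102,-49.5,0,0,0,0],[1,136,-66,0,0,0,0],[1,170,-82.5,0,0,0,0]]]'
python3 -m pendant '[[[1,34,-16.5,0,0,0,0],[1,68,-33,0,0,0,0],[1,102,-49.5,0,0,0,0],[1,136,-66,0,0,0,0],[1,170,-82.5,0,0,0,0]]]'
python3 -m pendant '[[[1,34,-16.5,0,0,0,0],[1,68,-33,0,0,0,0],[1,102,-49.5,0,0,0,0],[1,102,-49.5,0,0,0,0.12],[1,102,-49.5,0,0,0,0.24]]]'
python3 - <<'E'
from h import *
o=ctrl.get_obs(); print(o['eef_pos'],o['eef_rot'],o['q'])
E
```

```text
time_s: 1.22
eef_pos: [0.3479, -0.3872, 0.2501]
eef_rot: [0.0, 0.98, 0.197, 0.0]
wrist_force: [-0.2, 0.2, -0.6]
opening: 1.002
grasp_force: 0.0
time_s: 1.63
eef_pos: [0.4731, -0.2451, 0.2503]
eef_rot: [0.0, 0.98, 0.197, 0.0]
wrist_force: [0.6, -0.6, -0.5]
opening: 0.997
grasp_force: 0.0
time_s: 2.05
eef_pos: [0.5482, -0.1594, 0.2499]
eef_rot: [-0.0, 0.997, 0.078, 0.0]
wrist_force: [-0.2, -0.2, 0.2]
opening: 0.997
grasp_force: 0.0
[ 0.54818261 -0.15938683  0.24985915] [-1.07556640e-04  9.96974249e-01  7.77324640e-02  1.56885187e-06] [-4.90891855e-01  1.71827447e-01  1.61766509e+00  1.87403418e-04
  1.35221332e+00  9.24241906e-01]
```

```bash
python3 -m pendant '[[[1,0,0,0,0,0,0.12],[1,0,0,0,0,0,0.24],[1,0,0,0,0,0,0.36],[1,0,0,0,0,0,0.48],[1,0,0,0,0,0,0.6]]]' >/dev/null
python3 -m pendant '[[[1,0,0,0,0,0,0.12],[1,0,0,0,0,0,0.24],[1,0,0,0,0,0,0.36],[1,0,0,0,0,0,0.48],[1,0,0,0,0,0,0.6]]]' >/dev/null
python3 -m pendant '[[[1,0,0,0,0,0,0.12],[1,0,0,0,0,0,0.24],[1,0,0,0,0,0,0.36],[1,0,0,0,0,0,0.48],[1,0,0,0,0,0,0.48]]]'
python3 - <<'E'
from h import *
o=ctrl.get_obs(); print(o['eef_pos'],o['eef_rot'],o['q'],o['torque'])
im=ctrl.camera('wrist'); cv2.imwrite('pics/w1.png',im[:,:,::-1]); np.savez('o1',p=o['eef_pos'],r=o['eef_rot'])
for n,z in [('knob_top',.118),('toggle_pivot',.093)]:
    for b in ctrl.boxes_of('wrist',n)[:2]: print(n,b['confidence'],np.array(b['point'])*[640,400],atz('wrist',b['point'],z,o))
E
```

```text
time_s: 3.3
eef_pos: [0.547, -0.1617, 0.25]
eef_rot: [0.0, 0.722, -0.692, 0.0]
wrist_force: [0.8, 0.1, 0.5]
opening: 0.999
grasp_force: 0.0
[ 0.54699638 -0.16168422  0.24999191] [ 1.23963218e-05  7.22257312e-01 -6.91624447e-01  7.95920621e-06] [-4.95408542e-01  1.70572569e-01  1.61883916e+00 -2.88115363e-05
  1.35217215e+00  2.60286556e+00] [ 0.00956138 -0.00602215  0.00679865]
knob_top 0.94 [281.984 205.2  ] [ 0.57981009 -0.15941819  0.118     ]
toggle_pivot 0.96 [284.992 205.28 ] [ 0.57996798 -0.15256092  0.093     ]
```

View pics/w1.png

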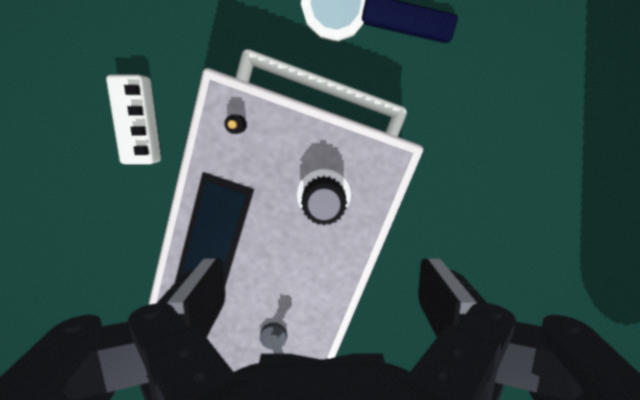

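```bash
python3 - <<'E'
from h import *
d=np.load('o1.npz'); o=dict(eef_pos=d['p'],eef_rot=d['r'])
A=lambda u,v,z: atz('wrist',(u/640,v/400),z,o)
print('knob',A(323.5,204,.118),'post',A(234.5,124,.105),'collar',A(273,337,.093))
a=A(206,70,.085);b=A(421,150,.085);print(a,b,np.hypot(*(a-b)[:2]),np.arctan2(*(a-b)[:2][::-1]))
im=ctrl.camera('wrist'); g=cv2.cvtColor(im,cv2.COLOR_RGB2GRAY)[160:245,285:365]
m=(g<70).astype(np.uint8); print(cv2.minEnclosingCircle(max(cv2.findContours(m,0,1)[0],key=cv2.contourArea)))
E
```

```text
knob [ 0.54625354 -0.16185903  0.118     ] post [ 0.61975721 -0.22123808  0.105     ] collar [ 0.59021143 -0.01527073  0.093     ]
[ 0.64702756 -0.26262534  0.085     ] [ 0.46269207 -0.20550059  0.085     ] 0.1929839585322537 -0.3005103750622803
((38.5, 40.0), 23.64856719970703)
```

```bash
cat > t.py <<'E'
import sys,numpy as np
from bench import ctrl
o=ctrl.get_obs(); t=o['torque']; q=o['eef_rot']
yaw=np.degrees(2*np.arctan2(q[2],q[1])); lim=float(sys.argv[1]) if len(sys.argv)>1 else 9
print(f"t {o['time_s']:.2f} yaw {yaw:.1f} T {t.round(3)} F {o['wrist_force'].round(1)} op {o['opening']:.2f} g {o['grasp_force']:.0f} q6 {o['q'][5]:.2f} z {o['eef_pos'][2]:.4f}")
sys.exit(abs(t[2])>lim)
E
python3 -m pendant '[[[1,0,0,30,0,0,0],[1,0,0,60,0,0,0],[1,0,0,90,0,0,0],[1,0,0,115,0,0,0],[1,0,0,130,0,0,0]]]' >/dev/null; python3 t.py
python3 -m pendant '[[[0.6,0,0,11,0,0,0],[0.5,0,0,11,0,0,0],[0.5,0,0,11,0,0,0],[0.5,0,0,11,0,0,0],[0.5,0,0,11,0,0,0]]]' >/dev/null; python3 t.py
python3 -m pendant '[[[0.3,0,0,0,0,0,0],[0,0,0,0,0,0,0],[0,0,0,0,0,0,0],[0,0,0,0,0,0,0],[0,0,0,0,0,0,0]]]' >/dev/null; python3 t.py
python3 -m pendant '[[[0,0,0,0,0,0,0],[0,0,0,0,0,0,0]]]' >/dev/null; python3 t.py
```

```text
t 3.92 yaw -87.1 T [ 0.032 -0.013  0.024] F [-0.8 -0.3  0.2] op 1.00 g 0 q6 2.60 z 0.1168
t 4.33 yaw -87.3 T [0.019 0.024 0.012] F [ 0.1  0.3 -0.1] op 0.50 g 0 q6 2.60 z 0.1107
t 4.75 yaw -87.2 T [-0.037  1.635  0.035] F [-9.6  0.  11.2] op 0.40 g 59 q6 2.60 z 0.1109
t 4.92 yaw -87.2 T [0.014 1.628 0.011] F [-9.3  0.4 10.7] op 0.41 g 59 q6 2.60 z 0.1109False
False
False
False
```

```bash
sed -i 's/sys.exit(abs(t\[2\])>lim)/sys.exit(int(abs(t[2])>lim))/' t.py
python3 -m pendant '[[[0,0,0.5,0,0,0,0],[0,0,0.5,0,0,0,0]]]' >/dev/null; python3 t.py
python3 -m pendant '[[[0,0,0,-0.5,0,0,0],[0,0,0,-0.5,0,0,0]]]' >/dev/null; python3 t.py
```

```text
t 5.08 yaw -87.2 T [0.024 1.274 0.038] F [-8.5  0.2  9. ] op 0.40 g 59 q6 2.60 z 0.1109
t 5.25 yaw -87.2 T [-0.102  1.075  0.013] F [-7.5 -0.4  6.1] op 0.40 g 59 q6 2.60 z 0.1109
```

```bash
python3 -m pendant '[[[0,0,1.5,-0.8,0,0,0],[0,0,1.5,-0.8,0,0,0]]]' >/dev/null; python3 t.py
set -e
python3 -m pendant '[[[0,0,0,0,0,0,-0.06],[0,0,0,0,0,0,-0.06]]]' >/dev/null; python3 t.py 0.28
python3 -m pendant '[[[0,0,0,0,0,0,-0.06],[0,0,0,0,0,0,-0.06]]]' >/dev/null; python3 t.py 0.28
python3 -m pendant '[[[0,0,0,0,0,0,-0.06],[0,0,0,0,0,0,-0.06]]]' >/dev/null; python3 t.py 0.28
python3 -m pendant '[[[0,0,0,0,0,0,-0.06],[0,0,0,0,0,0,-0.06]]]' >/dev/null; python3 t.py 0.28
python3 -m pendant '[[[0,0,0,0,0,0,-0.06],[0,0,0,0,0,0,-0.06]]]' >/dev/null; python3 t.py 0.28
python3 -m pendant '[[[0,0,0,0,0,0,-0.06],[0,0,0,0,0,0,-0.06]]]' >/dev/null; python3 t.py 0.28
python3 -m pendant '[[[0,0,0,0,0,0,-0.06],[0,0,0,0,0,0,-0.06]]]' >/dev/null; python3 t.py 0.28
python3 -m pendant '[[[0,0,0,0,0,0,-0.06],[0,0,0,0,0,0,-0.06]]]' >/dev/null; python3 t.py 0.28
```

```text
t 5.42 yaw -87.3 T [-0.182 -0.261  0.003] F [ 0.2 -1.3 -0.8] op 0.40 g 61 q6 2.60 z 0.1111
t 5.58 yaw -83.7 T [-0.171 -0.192 -0.062] F [-0.8 -0.9  0.2] op 0.40 g 61 q6 2.53 z 0.1110
t 5.75 yaw -80.4 T [-0.184 -0.215 -0.17 ] F [ 0.2 -0.7  1.1] op 0.40 g 62 q6 2.48 z 0.1111
t 5.92 yaw -77.0 T [-0.111 -0.284 -0.142] F [ 0.5 -1.3  1.6] op 0.40 g 62 q6 2.42 z 0.1111
t 6.08 yaw -73.6 T [-0.14  -0.349 -0.061] F [ 0.9 -1.   3.3] op 0.40 g 62 q6 2.36 z 0.1110
t 6.25 yaw -70.2 T [-0.01  -0.45   0.006] F [ 1.4 -1.1  3.4] op 0.40 g 62 q6 2.30 z 0.1110
t 6.42 yaw -66.7 T [-0.061 -0.622  0.081] F [ 1.2 -0.9  4.4] op 0.40 g 62 q6 2.24 z 0.1110
t 6.58 yaw -63.3 T [ 0.053 -0.638  0.131] F [2.3 0.5 5.6] op 0.40 g 62 q6 2.18 z 0.1110
t 6.75 yaw -59.9 T [ 0.164 -0.738  0.185] F [1.9 0.4 5.4] op 0.40 g 62 q6 2.12 z 0.1110
```

```bash
python3 -m pendant '[[[0,0,0,0,0,0,0],[0,0,0,0,0,0,0],[0,0,0,0,0,0,0]]]' >/dev/null; python3 t.py
set -e
python3 -m pendant '[[[0,0,0,0,0,0,-0.03],[0,0,0,0,0,0,-0.03]]]' >/dev/null; python3 t.py 0.28
python3 -m pendant '[[[0,0,0,0,0,0,-0.03],[0,0,0,0,0,0,-0.03]]]' >/dev/null; python3 t.py 0.28
python3 -m pendant '[[[0,0,0,0,0,0,-0.03],[0,0,0,0,0,0,-0.03]]]' >/dev/null; python3 t.py 0.28
python3 -m pendant '[[[0,0,0,0,0,0,-0.03],[0,0,0,0,0,0,-0.03]]]' >/dev/null; python3 t.py 0.28
python3 -m pendant '[[[0,0,0,0,0,0,-0.03],[0,0,0,0,0,0,-0.03]]]' >/dev/null; python3 t.py 0.28
python3 -m pendant '[[[0,0,0,0,0,0,-0.03],[0,0,0,0,0,0,-0.03]]]' >/dev/null; python3 t.py 0.28
```

```text
t 7.00 yaw -60.0 T [ 0.094 -0.738  0.153] F [2.5 0.2 5. ] op 0.40 g 62 q6 2.12 z 0.1110
t 7.17 yaw -58.2 T [ 0.259 -0.75   0.124] F [ 2.2 -0.1  4.9] op 0.40 g 62 q6 2.09 z 0.1110
t 7.33 yaw -56.5 T [ 0.158 -0.72   0.142] F [ 3.2 -0.4  5.4] op 0.40 g 62 q6 2.06 z 0.1110
t 7.50 yaw -54.8 T [ 0.227 -0.722  0.093] F [3.4 0.5 5.1] op 0.40 g 62 q6 2.03 z 0.1110
t 7.67 yaw -53.1 T [ 0.215 -0.724  0.022] F [ 2.9 -0.4  5.1] op 0.40 g 62 q6 2.00 z 0.1110
t 7.83 yaw -51.4 T [ 0.267 -0.726 -0.03 ] F [3.4 0.6 5.4] op 0.40 g 62 q6 1.97 z 0.1110
t 8.00 yaw -49.7 T [ 0.236 -0.823 -0.119] F [2.9 1.1 5.5] op 0.40 g 62 q6 1.94 z 0.1110
```

```bash
set -e
python3 -m pendant '[[[0,0,0,0,0,0,-0.06],[0,0,0,0,0,0,-0.06]]]' >/dev/null; python3 t.py 0.28
python3 -m pendant '[[[0,0,0,0,0,0,-0.06],[0,0,0,0,0,0,-0.06]]]' >/dev/null; python3 t.py 0.28
python3 -m pendant '[[[0,0,0,0,0,0,-0.06],[0,0,0,0,0,0,-0.06]]]' >/dev/null; python3 t.py 0.28
python3 -m pendant '[[[0,0,0,0,0,0,-0.06],[0,0,0,0,0,0,-0.06]]]' >/dev/null; python3 t.py 0.28
python3 -m pendant '[[[0,0,0,0,0,0,-0.06],[0,0,0,0,0,0,-0.06]]]' >/dev/null; python3 t.py 0.28
python3 -m pendant '[[[0,0,0,0,0,0,-0.06],[0,0,0,0,0,0,-0.06]]]' >/dev/null; python3 t.py 0.28
python3 -m pendant '[[[0,0,0,0,0,0,-0.06],[0,0,0,0,0,0,-0.06]]]' >/dev/null; python3 t.py 0.28
python3 -m pendant '[[[0,0,0,0,0,0,-0.06],[0,0,0,0,0,0,-0.06]]]' >/dev/null; python3 t.py 0.28
python3 -m pendant '[[[0,0,0,0,0,0,-0.06],[0,0,0,0,0,0,-0.06]]]' >/dev/null; python3 t.py 0.28
python3 -m pendant '[[[0,0,0,0,0,0,-0.06],[0,0,0,0,0,0,-0.06]]]' >/dev/null; python3 t.py 0.28
python3 -m pendant '[[[0,0,0,0,0,0,-0.06],[0,0,0,0,0,0,-0.06]]]' >/dev/null; python3 t.py 0.28
python3 -m pendant '[[[0,0,0,0,0,0,-0.06],[0,0,0,0,0,0,-0.06]]]' >/dev/null; python3 t.py 0.28
```

```text
t 8.17 yaw -46.2 T [ 0.287 -0.797 -0.127] F [2.7 0.8 4.4] op 0.40 g 62 q6 1.88 z 0.1110
t 8.33 yaw -42.7 T [ 0.3   -0.81  -0.136] F [3.3 0.3 6.4] op 0.40 g 62 q6 1.82 z 0.1110
t 8.50 yaw -39.3 T [ 0.35  -0.7   -0.225] F [3.1 0.7 5.1] op 0.40 g 62 q6 1.76 z 0.1110
t 8.67 yaw -35.8 T [ 0.459 -0.765 -0.065] F [3.2 2.5 5.1] op 0.40 g 62 q6 1.70 z 0.1110
t 8.83 yaw -32.4 T [ 0.534 -0.799  0.074] F [4.4 2.1 5.1] op 0.40 g 62 q6 1.64 z 0.1110
t 9.00 yaw -28.9 T [ 0.574 -0.796  0.082] F [3.5 1.8 5.3] op 0.40 g 62 q6 1.58 z 0.1110
t 9.17 yaw -25.5 T [ 0.55  -0.763 -0.009] F [3.1 1.2 5.1] op 0.41 g 62 q6 1.52 z 0.1110
t 9.33 yaw -22.1 T [ 0.611 -0.758 -0.074] F [4.1 2.6 5.5] op 0.40 g 62 q6 1.46 z 0.1110
t 9.50 yaw -18.6 T [ 0.607 -0.791 -0.112] F [4.2 1.7 5. ] op 0.40 g 62 q6 1.40 z 0.1110
t 9.67 yaw -15.2 T [ 0.682 -0.793 -0.101] F [3.5 2.4 5.6] op 0.40 g 62 q6 1.34 z 0.1110
t 9.83 yaw -11.8 T [ 0.728 -0.751  0.078] F [4.3 2.4 5.6] op 0.40 g 62 q6 1.28 z 0.1110
t 10.00 yaw -8.3 T [ 0.783 -0.715  0.134] F [3.7 2.3 5.3] op 0.40 g 62 q6 1.22 z 0.1110
```

```bash
set -e
python3 -m pendant '[[[0,0,0,0,0,0,-0.06],[0,0,0,0,0,0,-0.06]]]' >/dev/null; python3 t.py 0.28
python3 -m pendant '[[[0,0,0,0,0,0,-0.06],[0,0,0,0,0,0,-0.06]]]' >/dev/null; python3 t.py 0.28
python3 -m pendant '[[[0,0,0,0,0,0,-0.06],[0,0,0,0,0,0,-0.06]]]' >/dev/null; python3 t.py 0.28
python3 -m pendant '[[[0,0,0,0,0,0,-0.06],[0,0,0,0,0,0,-0.06]]]' >/dev/null; python3 t.py 0.28
python3 -m pendant '[[[0,0,0,0,0,0,-0.06],[0,0,0,0,0,0,-0.06]]]' >/dev/null; python3 t.py 0.28
python3 -m pendant '[[[0,0,0,0,0,0,-0.06],[0,0,0,0,0,0,-0.06]]]' >/dev/null; python3 t.py 0.28
python3 -m pendant '[[[0,0,0,0,0,0,-0.06],[0,0,0,0,0,0,-0.06]]]' >/dev/null; python3 t.py 0.28
python3 -m pendant '[[[0,0,0,0,0,0,-0.06],[0,0,0,0,0,0,-0.06]]]' >/dev/null; python3 t.py 0.28
python3 -m pendant '[[[0,0,0,0,0,0,-0.06],[0,0,0,0,0,0,-0.06]]]' >/dev/null; python3 t.py 0.28
python3 -m pendant '[[[0,0,0,0,0,0,-0.06],[0,0,0,0,0,0,-0.06]]]' >/dev/null; python3 t.py 0.28
python3 -m pendant '[[[0,0,0,0,0,0,-0.06],[0,0,0,0,0,0,-0.06]]]' >/dev/null; python3 t.py 0.28
python3 -m pendant '[[[0,0,0,0,0,0,-0.06],[0,0,0,0,0,0,-0.06]]]' >/dev/null; python3 t.py 0.28
```

```text
t 10.17 yaw -4.9 T [ 0.811 -0.672  0.064] F [3.1 3.8 6.7] op 0.40 g 62 q6 1.16 z 0.1110
t 10.33 yaw -1.4 T [ 0.78  -0.609  0.026] F [3.2 2.6 6.5] op 0.41 g 62 q6 1.10 z 0.1110
t 10.50 yaw 2.0 T [ 0.776 -0.667 -0.086] F [3.8 2.8 6.3] op 0.40 g 62 q6 1.04 z 0.1110
t 10.67 yaw 5.4 T [ 0.879 -0.634 -0.114] F [3.1 3.9 7.1] op 0.40 g 62 q6 0.98 z 0.1110
t 10.83 yaw 8.8 T [ 0.901 -0.533 -0.12 ] F [2.5 3.9 7.5] op 0.40 g 62 q6 0.92 z 0.1110
t 11.00 yaw 12.3 T [ 0.95  -0.596  0.046] F [3.9 4.6 6.7] op 0.40 g 62 q6 0.86 z 0.1110
t 11.17 yaw 15.8 T [ 0.974 -0.496  0.088] F [3.4 4.  7.1] op 0.40 g 62 q6 0.80 z 0.1110
t 11.33 yaw 19.2 T [ 0.957 -0.456  0.035] F [3.8 4.8 7. ] op 0.40 g 62 q6 0.74 z 0.1110
t 11.50 yaw 22.6 T [ 0.957 -0.448 -0.028] F [3.  3.3 7.3] op 0.40 g 62 q6 0.68 z 0.1110
t 11.67 yaw 26.1 T [ 0.982 -0.411 -0.103] F [3.5 3.6 7.8] op 0.40 g 62 q6 0.62 z 0.1110
t 11.83 yaw 29.5 T [ 0.949 -0.361 -0.203] F [2.3 4.4 7.7] op 0.40 g 62 q6 0.56 z 0.1110
t 12.00 yaw 32.9 T [ 0.994 -0.362  0.044] F [2.9 4.7 8. ] op 0.40 g 62 q6 0.50 z 0.1110
```

```bash
set -e
python3 -m pendant '[[[0,0,0,0,0,0,-0.06],[0,0,0,0,0,0,-0.06]]]' >/dev/null; python3 t.py 0.28
python3 -m pendant '[[[0,0,0,0,0,0,-0.06],[0,0,0,0,0,0,-0.06]]]' >/dev/null; python3 t.py 0.28
python3 -m pendant '[[[0,0,0,0,0,0,-0.06],[0,0,0,0,0,0,-0.06]]]' >/dev/null; python3 t.py 0.28
python3 -m pendant '[[[0,0,0,0,0,0,-0.06],[0,0,0,0,0,0,-0.06]]]' >/dev/null; python3 t.py 0.28
python3 -m pendant '[[[0,0,0,0,0,0,-0.06],[0,0,0,0,0,0,-0.06]]]' >/dev/null; python3 t.py 0.28
python3 -m pendant '[[[0,0,0,0,0,0,-0.06],[0,0,0,0,0,0,-0.06]]]' >/dev/null; python3 t.py 0.28
python3 -m pendant '[[[0,0,0,0,0,0,-0.06],[0,0,0,0,0,0,-0.06]]]' >/dev/null; python3 t.py 0.28
python3 -m pendant '[[[0,0,0,0,0,0,-0.06],[0,0,0,0,0,0,-0.06]]]' >/dev/null; python3 t.py 0.28
python3 -m pendant '[[[0,0,0,0,0,0,-0.06],[0,0,0,0,0,0,-0.06]]]' >/dev/null; python3 t.py 0.28
```

```text
t 12.17 yaw 36.4 T [ 1.035 -0.283  0.113] F [2.7 5.2 8.2] op 0.40 g 62 q6 0.44 z 0.1110
t 12.33 yaw 39.8 T [ 1.031 -0.263  0.027] F [2.8 4.1 7.4] op 0.40 g 62 q6 0.38 z 0.1110
t 12.50 yaw 43.3 T [ 1.008 -0.214  0.035] F [1.9 4.1 8.2] op 0.40 g 62 q6 0.32 z 0.1110
t 12.67 yaw 46.7 T [ 1.036 -0.155 -0.074] F [2.4 4.9 9.7] op 0.40 g 62 q6 0.26 z 0.1109
t 12.83 yaw 50.1 T [ 0.981 -0.07  -0.145] F [2.2 5.1 9.6] op 0.40 g 62 q6 0.20 z 0.1110
t 13.00 yaw 53.5 T [ 0.984 -0.062 -0.157] F [2.4 5.2 9.4] op 0.40 g 62 q6 0.14 z 0.1109
t 13.17 yaw 57.0 T [ 0.951 -0.02  -0.29 ] F [2.4 5.5 9.6] op 0.40 g 62 q6 0.08 z 0.1109
```

```bash
set -e
python3 -m pendant '[[[0,0,0,0,0,0,-0.03],[0,0,0,0,0,0,-0.03]]]' >/dev/null; python3 t.py 0.34
python3 -m pendant '[[[0,0,0,0,0,0,-0.03],[0,0,0,0,0,0,-0.03]]]' >/dev/null; python3 t.py 0.34
```

```text
t 13.33 yaw 58.6 T [ 0.953  0.01  -0.309] F [1.7 5.  9.2] op 0.40 g 62 q6 0.05 z 0.1109
t 13.50 yaw 60.3 T [ 0.982  0.018 -0.419] F [0.7 5.1 9.5] op 0.40 g 62 q6 0.02 z 0.1110
```

```bash
set -e
python3 -m pendant '[[[0,0,0,0,0,0,0.08],[0,0,0,0,0,0,0.16],[0,0,0,0,0,0,0.16]]]' >/dev/null; python3 t.py 0.35
python3 -m pendant '[[[0,0,0,0,0,0,0.06],[0,0,0,0,0,0,0.12],[0,0,0,0,0,0,0.12]]]' >/dev/null; python3 t.py 0.3
python3 -m pendant '[[[0,0,0,0,0,0,0.06],[0,0,0,0,0,0,0.06]]]' >/dev/null; python3 t.py 0.3
python3 -m pendant '[[[0,0,0,0,0,0,0.06],[0,0,0,0,0,0,0.06]]]' >/dev/null; python3 t.py 0.3
python3 -m pendant '[[[0,0,0,0,0,0,0.06],[0,0,0,0,0,0,0.06]]]' >/dev/null; python3 t.py 0.3
python3 -m pendant '[[[0,0,0,0,0,0,0.06],[0,0,0,0,0,0,0.06]]]' >/dev/null; python3 t.py 0.3
python3 -m pendant '[[[0,0,0,0,0,0,0.06],[0,0,0,0,0,0,0.06]]]' >/dev/null; python3 t.py 0.3
python3 -m pendant '[[[0,0,0,0,0,0,0.06],[0,0,0,0,0,0,0.06]]]' >/dev/null; python3 t.py 0.3
python3 -m pendant '[[[0,0,0,0,0,0,0.06],[0,0,0,0,0,0,0.06]]]' >/dev/null; python3 t.py 0.3
python3 -m pendant '[[[0,0,0,0,0,0,0.06],[0,0,0,0,0,0,0.06]]]' >/dev/null; python3 t.py 0.3
python3 -m pendant '[[[0,0,0,0,0,0,0.06],[0,0,0,0,0,0,0.06]]]' >/dev/null; python3 t.py 0.3
python3 -m pendant '[[[0,0,0,0,0,0,0.06],[0,0,0,0,0,0,0.06]]]' >/dev/null; python3 t.py 0.3
python3 -m pendant '[[[0,0,0,0,0,0,0.06],[0,0,0,0,0,0,0.06]]]' >/dev/null; python3 t.py 0.3
python3 -m pendant '[[[0,0,0,0,0,0,0.06],[0,0,0,0,0,0,0.06]]]' >/dev/null; python3 t.py 0.3
```

```text
t 13.75 yaw 50.9 T [ 0.976 -0.079 -0.107] F [1.6 4.3 9.5] op 0.40 g 62 q6 0.19 z 0.1109
t 14.00 yaw 44.1 T [ 1.031 -0.204 -0.004] F [1.7 5.6 8.6] op 0.41 g 62 q6 0.30 z 0.1110
t 14.17 yaw 40.6 T [ 0.976 -0.255  0.12 ] F [2.7 4.5 9.2] op 0.40 g 62 q6 0.36 z 0.1110
t 14.33 yaw 37.2 T [ 0.985 -0.215  0.14 ] F [2.3 4.4 8.3] op 0.40 g 62 q6 0.42 z 0.1110
t 14.50 yaw 33.8 T [ 1.031 -0.276  0.118] F [2.4 4.3 7.6] op 0.40 g 62 q6 0.48 z 0.1110
t 14.67 yaw 30.3 T [ 0.962 -0.375 -0.06 ] F [2.9 3.2 7.3] op 0.40 g 62 q6 0.54 z 0.1110
t 14.83 yaw 26.9 T [ 0.948 -0.383 -0.066] F [2.6 4.2 7.7] op 0.40 g 62 q6 0.60 z 0.1110
t 15.00 yaw 23.4 T [ 1.002 -0.443  0.032] F [2.9 3.1 7.4] op 0.40 g 62 q6 0.66 z 0.1110
t 15.17 yaw 20.0 T [ 0.969 -0.416  0.   ] F [3.3 4.2 7.9] op 0.40 g 62 q6 0.72 z 0.1110
t 15.33 yaw 16.6 T [ 0.966 -0.502  0.025] F [2.9 4.4 6.6] op 0.40 g 62 q6 0.78 z 0.1110
t 15.50 yaw 13.1 T [ 0.906 -0.53   0.145] F [3.2 3.9 6.8] op 0.40 g 62 q6 0.84 z 0.1110
t 15.67 yaw 9.7 T [ 0.869 -0.569 -0.018] F [3.6 3.9 6.5] op 0.40 g 62 q6 0.90 z 0.1110
t 15.83 yaw 6.2 T [ 0.817 -0.622 -0.109] F [3.8 3.  6.2] op 0.40 g 62 q6 0.96 z 0.1110
t 16.00 yaw 2.8 T [ 0.881 -0.645 -0.017] F [4.2 2.5 6.1] op 0.40 g 62 q6 1.02 z 0.1110
```

```bash
set -e
python3 -m pendant '[[[0,0,0,0,0,0,0.06],[0,0,0,0,0,0,0.06]]]' >/dev/null; python3 t.py 0.3
python3 -m pendant '[[[0,0,0,0,0,0,0.06],[0,0,0,0,0,0,0.06]]]' >/dev/null; python3 t.py 0.3
python3 -m pendant '[[[0,0,0,0,0,0,0.06],[0,0,0,0,0,0,0.06]]]' >/dev/null; python3 t.py 0.3
python3 -m pendant '[[[0,0,0,0,0,0,0.06],[0,0,0,0,0,0,0.06]]]' >/dev/null; python3 t.py 0.3
python3 -m pendant '[[[0,0,0,0,0,0,0.06],[0,0,0,0,0,0,0.06]]]' >/dev/null; python3 t.py 0.3
python3 -m pendant '[[[0,0,0,0,0,0,0.06],[0,0,0,0,0,0,0.06]]]' >/dev/null; python3 t.py 0.3
python3 -m pendant '[[[0,0,0,0,0,0,0.06],[0,0,0,0,0,0,0.06]]]' >/dev/null; python3 t.py 0.3
python3 -m pendant '[[[0,0,0,0,0,0,0.06],[0,0,0,0,0,0,0.06]]]' >/dev/null; python3 t.py 0.3
python3 -m pendant '[[[0,0,0,0,0,0,0.03],[0,0,0,0,0,0,0.03]]]' >/dev/null; python3 t.py 0.3
```

```text
t 16.17 yaw -0.6 T [ 0.849 -0.676 -0.001] F [3.6 3.9 6.8] op 0.40 g 62 q6 1.08 z 0.1110
t 16.33 yaw -4.1 T [ 0.818 -0.663  0.025] F [4.  3.  7.2] op 0.40 g 62 q6 1.14 z 0.1110
t 16.50 yaw -7.5 T [ 0.771 -0.726  0.109] F [4.9 2.1 6.3] op 0.40 g 62 q6 1.20 z 0.1110
t 16.67 yaw -10.9 T [ 0.712 -0.74   0.151] F [3.6 2.5 4.7] op 0.40 g 62 q6 1.26 z 0.1110
t 16.83 yaw -14.4 T [ 0.627 -0.741 -0.064] F [4.  1.5 6.6] op 0.40 g 62 q6 1.32 z 0.1110
t 17.00 yaw -17.8 T [ 0.596 -0.732 -0.06 ] F [2.6 2.1 5. ] op 0.40 g 62 q6 1.38 z 0.1110
t 17.17 yaw -21.3 T [ 0.604 -0.72   0.012] F [4.  1.5 5.2] op 0.40 g 62 q6 1.44 z 0.1110
t 17.33 yaw -24.7 T [ 0.544 -0.782  0.09 ] F [5.  2.7 6. ] op 0.40 g 62 q6 1.50 z 0.1110
t 17.50 yaw -26.3 T [ 0.547 -0.842  0.067] F [3.5 1.7 5.5] op 0.40 g 62 q6 1.53 z 0.1110
```

```bash
set -e
python3 -m pendant '[[[0,0,0,0,0,0,-0.05],[0,0,0,0,0,0,-0.05]]]' >/dev/null; python3 t.py 0.3
python3 -m pendant '[[[0.6,0,0,0,0,0,0],[0.7,0,0,0,0,0,0],[0.8,0,0,0,0,0,0],[0.8,0,0,0,0,0,0],[0.8,0,0,0,0,0,0]]]' >/dev/null; python3 t.py
python3 -m pendant '[[[0.8,0,0,-15,0,0,0],[0.8,0,0,-45,0,0,0],[0.8,0,0,-80,0,0,0],[0,0,0,-115,0,0,0],[0,0,0,-115,0,0,-0.1]]]' >/dev/null; python3 t.py
python3 - <<'E'
from h import *
o=ctrl.get_obs(); q=o['eef_rot']; M=R.from_quat([q[1],q[2],q[3],q[0]]).as_matrix()
print(o['eef_pos'],(M.T@(np.array([.537,.0013,.138])-o['eef_pos'])*1000).round(1), M[:,0])
E
```

```text
t 17.67 yaw -23.3 T [ 0.603 -0.769 -0.025] F [4.6 2.4 4.1] op 0.40 g 62 q6 1.48 z 0.1110
t 18.08 yaw -23.2 T [-0.002 -0.003 -0.002] F [0.3 1.  0. ] op 0.80 g 0 q6 1.48 z 0.1098
t 18.50 yaw -17.4 T [-0.023 -0.022  0.04 ] F [ 1.5 -0.3  0.9] op 0.53 g 0 q6 1.38 z 0.2333
[ 0.54833445 -0.1635524   0.23325213] [ -61.3 -154.1   94.2] [ 0.95406542 -0.29937168  0.01165252]
```

```bash
set -e
python3 -m pendant '[[[0,-15,-38,0,0,0,0],[0,-30,-77,0,0,0,0],[0,-45,-115,0,0,0,0],[0,-61,-154,0,0,0,0],[0,-61,-154,0,0,0,0]]]' >/dev/null; python3 t.py
python3 - <<'E'
from h import *
o=ctrl.get_obs(); q=o['eef_rot']; M=R.from_quat([q[1],q[2],q[3],q[0]]).as_matrix()
print(o['eef_pos'],(M.T@(np.array([.537,.0013,.138])-o['eef_pos'])*1000).round(1))
im=ctrl.camera('wrist'); cv2.imwrite('pics/w2.png',im[:,:,::-1]); np.savez('o2',p=o['eef_pos'],r=o['eef_rot'])
E
```

```text
t 18.92 yaw -17.1 T [ 0.031  0.026 -0.011] F [-0.8 -0.2  0.7] op -0.00 g 0 q6 1.66 z 0.2250
[0.53122548 0.00977075 0.22502161] [ 8.2  6.6 87. ]
```

View pics/w2.png

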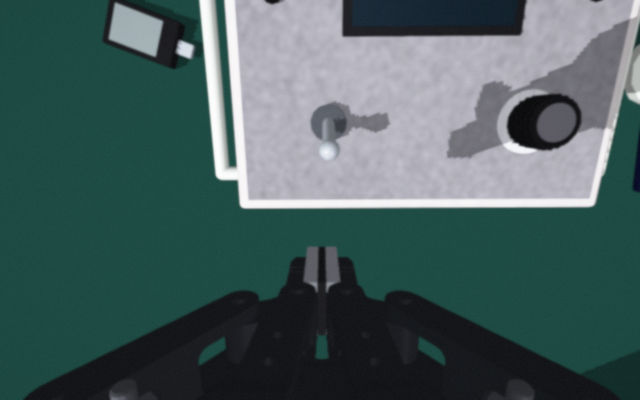

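```bash
python3 - <<'E'
from h import *
d=np.load('o2.npz'); o=dict(eef_pos=d['p'],eef_rot=d['r'])
q=d['r'];M=R.from_quat([q[1],q[2],q[3],q[0]]).as_matrix()
A=lambda u,v,z: atz('wrist',(u/640,v/400),z,o)
for n,p in [('ball',A(328,150,.130)),('collar',A(328,122,.093)),('edgeL',A(243,204,.085)),('edgeR',A(594,203,.085))]:
    print(n,p.round(4),'tool mm',(M.T@(p-d['p'])*1000).round(1))
E
```

```text
ball [ 0.5753 -0.0081  0.13  ] tool mm [47.6  4.4 94.9]
collar [ 0.5917 -0.0137  0.093 ] tool mm [ 65.    5.  131.9]
edgeL [0.549  0.0732 0.085 ] tool mm [ -1.4 -65.5 140.2]
edgeR [ 0.4638 -0.2066  0.085 ] tool mm [ -0.5 227.  139.5]
```

```bash
set -e
python3 -m pendant '[[[0,8,4.7,25,0,0,0],[0,8,4.7,55,0,0,0],[0,8,4.7,80,0,0,0],[0,8,4.7,87,0,0,0],[0,8,4.7,87,0,0,0]]]' >/dev/null; python3 t.py
python3 -m pendant '[[[0,6,0,0,0,0,0],[0,12,0,0,0,0,0],[0,16,0,0,0,0,0],[0,16,0,0,0,0,0]]]' >/dev/null; python3 t.py
python3 -m pendant '[[[0,3,0,0,0,0,0],[0,6,0,0,0,0,0],[0,6,0,0,0,0,0]]]' >/dev/null; python3 t.py
python3 -m pendant '[[[0,3,0,0,0,0,0],[0,6,0,0,0,0,0],[0,6,0,0,0,0,0]]]' >/dev/null; python3 t.py
python3 -m pendant '[[[0,3,0,0,0,0,0],[0,6,0,0,0,0,0],[0,6,0,0,0,0,0]]]' >/dev/null; python3 t.py
```

```text
t 19.38 yaw -17.4 T [-0.026 -0.013  0.012] F [-0.5  0.5 -0.1] op -0.00 g 0 q6 1.65 z 0.1359
t 19.72 yaw -17.4 T [ 0.014 -0.021 -0.009] F [-0.3  0.6  0. ] op -0.00 g 0 q6 1.64 z 0.1400
t 19.97 yaw -17.4 T [0.147 0.254 0.014] F [-2.   0.8  0.6] op -0.00 g 1 q6 1.64 z 0.1386
t 20.22 yaw -17.4 T [ 0.141  0.166 -0.032] F [-1.6  2.3 -0.2] op -0.00 g 1 q6 1.64 z 0.1384
t 20.47 yaw -17.4 T [ 0.079  0.095 -0.01 ] F [-0.1  0.3  1.2] op 0.00 g 0 q6 1.64 z 0.1383
```

```bash
set -e
python3 -m pendant '[[[0,3,0,0,0,0,0],[0,6,0,0,0,0,0],[0,9,0,0,0,0,0],[0,9,0,0,0,0,0]]]' >/dev/null; python3 t.py
python3 -m pendant '[[[0,3,0,0,0,0,0],[0,6,0,0,0,0,0],[0,6,0,0,0,0,0]]]' >/dev/null; python3 t.py
python3 - <<'E'
from h import *
im=ctrl.camera('wrist'); cv2.imwrite('pics/w3.png',im[:,:,::-1])
E
```

```text
t 20.80 yaw -17.4 T [0.114 0.06  0.02 ] F [ 0.4  0.2 -0.5] op -0.00 g 0 q6 1.64 z 0.1382
t 21.05 yaw -17.4 T [ 0.085  0.347 -0.   ] F [-2.2  1.2 -0.4] op 0.00 g 1 q6 1.64 z 0.1379
```

View pics/w3.png

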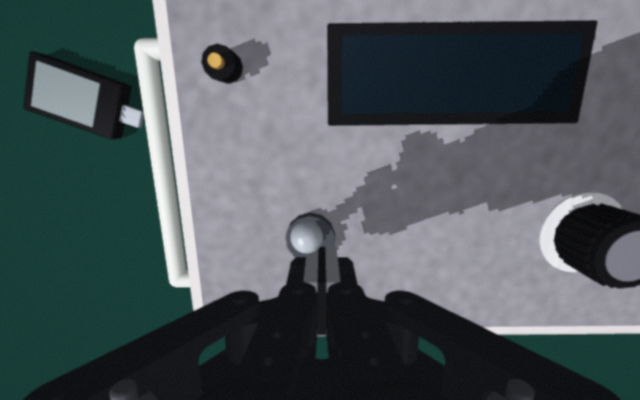

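```bash
python3 -m pendant '[[[0,-4,0,0,0,0,0],[0,-4,-5,0,0,0,0],[0,-4,-5,0,0,0,0]]]' >/dev/null; python3 t.py
python3 - <<'E'
from h import *
o=ctrl.get_obs();q=o['eef_rot'];M=R.from_quat([q[1],q[2],q[3],q[0]]).as_matrix()
print(o['eef_pos'],np.array([.5917,-.0137,.091])-o['eef_pos'],(M.T@(np.array([.5917,-.0137,.091])-o['eef_pos'])*1000).round(1))
im=ctrl.camera('wrist'); cv2.imwrite('pics/w4.png',cv2.resize(im[180:300,240:400,::-1],None,fx=4,fy=4))
E
```

```text
t 21.35 yaw -17.4 T [-0.041  0.035 -0.01 ] F [ 0.1  0.1 -0.7] op 0.00 g 0 q6 1.65 z 0.1386
[ 0.58380849 -0.01150376  0.13863426] [ 0.00789151 -0.00219624 -0.04763426] [ 8.1 -0.2 47.6]
```

View pics/w4.png

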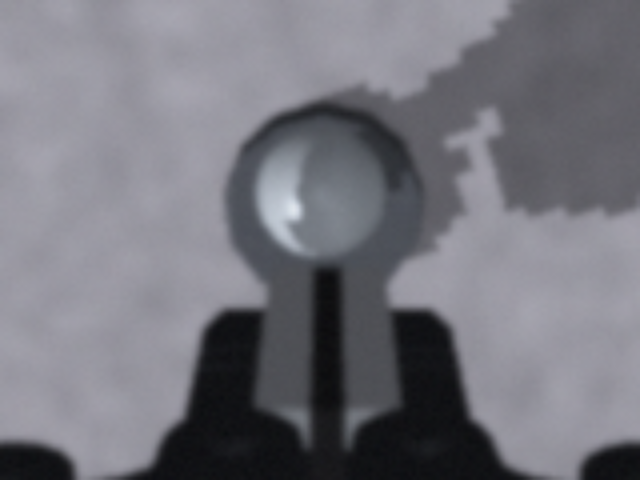

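```bash
set -e
python3 -m pendant '[[[0,3,0,0,0,0,0],[0,6,0,0,0,0,0],[0,6,0,0,0,0,0]]]' >/dev/null; python3 t.py
python3 -m pendant '[[[0,2,0,0,0,0,0],[0,4,0,0,0,0,0],[0,4,0,0,0,0,0]]]' >/dev/null; python3 t.py
python3 -m pendant '[[[0,2,0,0,0,0,0],[0,2,0,0,0,0,0]]]' >/dev/null; python3 t.py
python3 - <<'E'
from h import *
o=ctrl.get_obs();q=o['eef_rot'];M=R.from_quat([q[1],q[2],q[3],q[0]]).as_matrix()
print((M.T@(np.array([.5917,-.0137,.091])-o['eef_pos'])*1000).round(1))
im=ctrl.camera('wrist'); cv2.imwrite('pics/w5.png',cv2.resize(im[150:300,220:420,::-1],None,fx=3,fy=3))
E
```

```text
t 21.65 yaw -17.4 T [ 0.37   0.859 -0.014] F [-5.5  2.   4. ] op 0.00 g 3 q6 1.65 z 0.1382
t 21.90 yaw -17.3 T [0.892 2.844 0.031] F [-17.9   5.8  12.6] op 0.00 g 11 q6 1.65 z 0.1378
t 22.07 yaw -17.3 T [ 1.114  3.927 -0.036] F [-25.    6.8  18.4] op -0.00 g 15 q6 1.65 z 0.1376
[ 3.  -0.6 46.5]
```

View pics/w5.png

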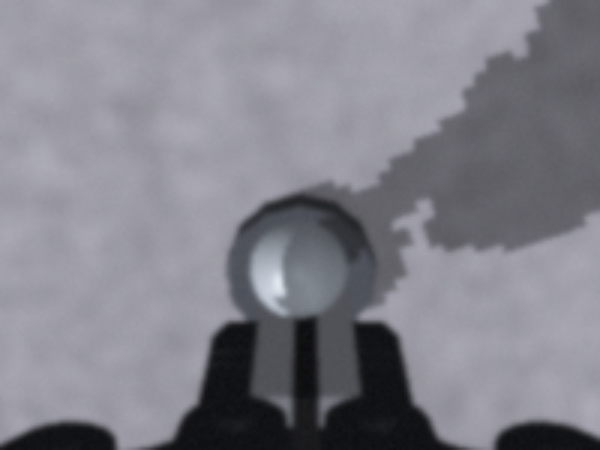

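```bash
set -e
python3 -m pendant '[[[0,-8,0,0,0,0,0],[0,-30,0,0,0,0,0],[0,-30,0,-30,0,0,0],[0,-30,0,-60,0,0,0],[0,-30,0,-60,0,0,0]]]' >/dev/null; python3 t.py
python3 - <<'E'
from h import *
o=ctrl.get_obs()
im=ctrl.camera('wrist'); cv2.imwrite('pics/w6.png',im[:,:,::-1]); np.savez('o6',p=o['eef_pos'],r=o['eef_rot'])
E
```

```text
t 22.53 yaw -17.4 T [ 0.048 -0.093  0.051] F [ 0.5 -0.2  0.9] op 0.00 g 0 q6 1.65 z 0.2047
```

View pics/w6.png

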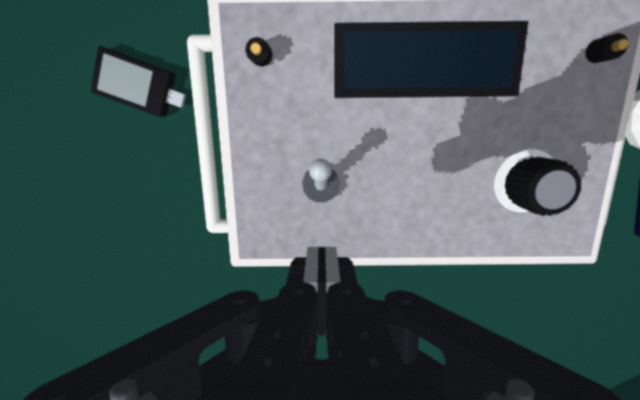

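```bash
python3 - <<'E'
from h import *
d=np.load('o6.npz'); o=dict(eef_pos=d['p'],eef_rot=d['r'])
q=d['r'];M=R.from_quat([q[1],q[2],q[3],q[0]]).as_matrix()
A=lambda u,v,z: (M.T@(atz('wrist',(u/640,v/400),z,o)-d['p'])*1000).round(1)
print(A(321,183,.093),A(320,170,.1297),A(321,264,.085))
im=cv2.imread('pics/w6.png');cv2.imwrite('pics/w6c.png',cv2.resize(im[140:220,270:400],None,fx=6,fy=6,interpolation=2))
E
```

```text
[ 22.   -0.3 111.9] [37.4 -0.9 75.4] [-46.1  -0.4 119.2]
```

View pics/w6c.png

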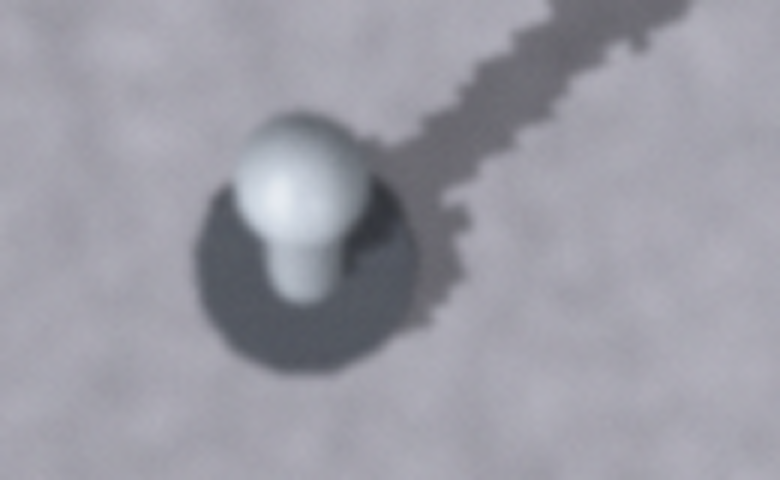

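```bash
python3 -c "
from bench import ctrl
print(ctrl.hand_in())"
```

```text
the job is handed in; nothing more can be done
None
```

I handed the job in with the knob in the third click clockwise from its end stop (peak torque 0.42 N m against the 0.54 limit) and the toggle fully over to the far side. However, my last push ran past the toggle's stop: the wrist read 26 N horizontally and about 32 N in all, over the 25 N limit, so the toggle may be damaged.

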